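# Square up a clock plinth and load it on the engraving pallet

### The arm

A 6-joint arm with a two-finger parallel gripper is mounted at the origin on the work surface. World frame = base frame: x ahead of the robot, y to its left, z up, the work surface at z = 0. Lengths are in m, angles in rad, forces in N, time in s.
With the tool pointing down it reaches from about 0.35 to 0.85 m from the base axis. Payload 8.1 kg.
Tool frame: the origin (TCP) lies at the very end of the fingers, on their centre line; the grasp point (between the pads) lies 19 mm behind it (ctrl.tcp_to_grasp is the distance from the TCP to the grasp point, in m); z points along the fingers, y is the line along which they close (so a half turn about z gives the same grasp; the last joint's range is limited). The gripper opens to 93 mm and grips with 3 to 60 N. Pads are 15 mm wide; open, the fingers measure 128 mm over their backs; the gripper's body (75 mm by 188 mm) begins 65 mm behind the grasp point.
Start: joints at [-1.315, 0.13, 1.488, -0, 1.523, -0.085], TCP at [0.201, -0.565, 0.219] pointing down, gripper open.
Joint ranges: [-2.96, 2.96], [-0.89, 2.26], [0.02, 2.5], [-1.34, 4.48], [0, 2.73], [-2.66, 2.66]. Speed limits (rad/s): [2.39, 2.39, 2.79, 3.14, 3.14, 3.14].

### API

Orientations are given as a unit quaternion [w, x, y, z].
In Python, from station import ctrl gives the robot as it stands.
- The arm moves only by the shell command python3 nudge.py FILE [OPENING] [FORCE], which reads ROWS from the file FILE. ROWS is a JSON list of rows, 1 to 20 of them, each an object with the fields x, y, z (the shift in fractions of the full range, 1 being 1 m), yaw (a turn about the tool's z in fractions of the full range, 1 being pi rad); a field left out counts as zero; each row is the pose to reach, as a shift and turn from the pose commanded when the command began, along the tool's axes at that moment; what a row does not reach only later rows make up. A row lasts 1/10 s, in which the tool goes at most 0.05 m and 0.15 rad, less where a joint would pass 70% of its speed; a pose out of reach is approached as far as the arm can. OPENING is the opening from 0.0 (shut) to 1.0 (fully open), set as the command begins (- or left out keeps the last). The fingers move at their own pace and stop on an object; FORCE is the grip in N (left out, the last holds). Time passes only in rows, so rows that do not move let the fingers close. It prints the time, the measured TCP pose, the force, the opening and the grip force at its end. A shift or turn number past 1, either way, is cut back to 1. Input that does not fit is refused with a message, and nothing moves.
- ctrl.get_state(): the state, without advancing time (a new reading comes with each control period).
- ctrl.capture(name): name is "scene" or "top" or "wrist"; returns a dict with "img" (420x560x3 uint8, red, green, blue), "fov_y" (degrees; the focal length in pixels is half the picture's height over the tangent of half this angle, whatever the lens; pixels are square), "cx", "cy" (the principal point, pixels), "k1" (the pictures are not rectified: a ray, as slopes to the right and down, at radius r is drawn at 1 + k1 r^2 times it, then the intrinsics apply), "rvec" (rotation vector, rad) and "tvec" (3), from world to camera coordinates, as OpenCV has them. Camera axes: x right, y down, z forward; pixel columns grow to the right and rows downward; lengths in m; the calibration is good to about 2 mm. A picture is of the moment at which its call begins. There is no depth.
- ctrl.hand_in(): hands the job in; it is judged then, once.
The state is a dict: "t": time; "joint_pos": joint angles; "dq": joint speeds; "joint_torque": joint torques, N m; "position": TCP position; "orientation": TCP orientation; "contact_force": force on the tool from outside, world axes, zero at the start; "torque": the same for the moment, N m; "gripper_width": opening from 0.0 (shut) to 1.0 (fully open); "grasp_force": force on a finger pad.
Only numpy, scipy, OpenCV 4.12 (cv2) and the standard library are available. Lean on these libraries where they do the work, as an engineer would, in place of code of your own. Each camera call takes 0.05 s, during which the arm holds its last target. There are 200 camera calls.

### The job

Get the walnut clock plinth ready for engraving. Without picking it up yet, slide it along the setting plate into the corner until it sits flush against both fences, its long side along the longer (far) fence. Then take the squared plinth by its long sides, lift it straight up and over to the engraving pallet and set it down flat, without dropping it, in the middle of the blue pad with its long side along the pad's long side; let go, and leave the other things on the bench where they are.

Things in the scene. Friction and masses are not known exactly. Their poses are not given: they have to be found in the camera images.
- plinth: The work: dark walnut block with a brass name plate on top, 50 mm (its x) by 120 mm (its y, long side) by 22 mm high, about 0.16 kg, loose. Origin: centre of its underside. Starts askew on the setting plate (up to 0.5 rad off the fences), clear of both fences; slides easily when pushed. Its two ends are alike: either way round is right.
- setting_plate: Steel plate 190 (x) by 240 (y) by 8 mm, fixed; which half of the bench and its yaw vary. Two dark fences on it, 12 mm wide, 7 mm high, so the plinth stands 15 mm above them and can be gripped there. Far fence: 232 mm long, along y, inner face at x = +75 mm. Left fence: 156 mm long, along x, inner face at y = +105 mm. -x and -y sides open. Origin: centre of its underside, on the bench.
- corner (a point): The point on the setting plate's upper face (8 mm above the bench) where the fences' inner faces meet; axes as the setting plate's. The free area lies on its -x, -y side: the centre of a plinth flush against both fences is at x = -25 mm, y = -60 mm from here, its y axis along the far fence.
- pallet: Engraving pallet on the other half of the bench, fixed; place and yaw vary: bright aluminium plate 130 mm (its x) by 200 mm (its y) by 12 mm thick, with a blue pad 90 mm (x) by 160 mm (y), 2 mm thick, in its middle. Origin: centre of its underside, on the bench top.
- pad (a point): Centre of the pad's upper surface, 14 mm above the bench; axes as the pallet's, y along the pad's long side.
- loupe: Bystander: black eyepiece loupe, 36 mm across at the top, 34 mm high, loose, standing between the setting plate and the pallet on the robot's side. Origin: centre of its underside.
- petri: Bystander: lidded glass dish, 74 mm across, 15 mm high, loose, beyond the work. Origin: centre of its underside.
- oil: Bystander: small amber oil bottle, 34 mm across, 58 mm high, loose, standing at the far left of the bench. Origin: centre of its underside.
- driver: Bystander: brass-handled screwdriver 130 mm long, loose, lying at the far right of the bench. Origin: under its middle.

How it is judged:
By the outcome, as a careful person would: the job done as asked, in the order asked, and still so for the second after the job is handed in, with the robot touching nothing.
It also fails if it takes over 72 s, if anything falls off the work surface, if the arm or the gripper's body presses on something with over 40 N, if the wrist force passes 120 N, or if a joint passes its speed limit or range.

## Working session

There is one attempt and no reset: what is moved stays moved. The work goes in short steps, Python scripts to look and compute and a shell command to move; the robot and the scene stay as the last step left them, time stands still between calls to the robot, and variables do not carry over. Pictures are saved under pics/ and viewed, at most 10 in all, crops included, and the job is handed in when it is done.

```bash
ls; mkdir -p pics; python3 - <<'E'
from station import ctrl
import cv2,json,numpy as np
for n in("top","scene"):
    c=ctrl.capture(n); cv2.imwrite(f"pics/{n}0.png",c["img"][:,:,::-1]); 
    c2={k:np.array(v).tolist() for k,v in c.items() if k!="img"}; json.dump(c2,open(f"pics/{n}0.json","w")); print(n,c2)
s=ctrl.get_state();print(s["position"],s["orientation"],s["t"])
E
```

```text
nudge.py
pics
station.py
top {'fov_y': 47.79706253756296, 'cx': 279.33577461433606, 'cy': 212.8102209407816, 'k1': 0.003216429760246043, 'rvec': [2.1223366156535266, -2.175215921331302, 0.14939693906415524], 'tvec': [-0.011291309737016263, 0.6117253127577945, 1.4482752208563627]}
scene {'fov_y': 48.0766879540877, 'cx': 276.6639959880913, 'cy': 205.62547922751327, 'k1': 0.034605397963349056, 'rvec': [1.2742825144351029, 1.9892905783431278, -1.1225428467201026], 'tvec': [0.27870647366305196, -0.23220685794911153, 1.6483809434821453]}
[ 0.20043664 -0.56498976  0.21768178] [-8.31479077e-04  9.85518365e-01  1.69566678e-01 -5.98270601e-05] 0.1
```

View pics/top0.png

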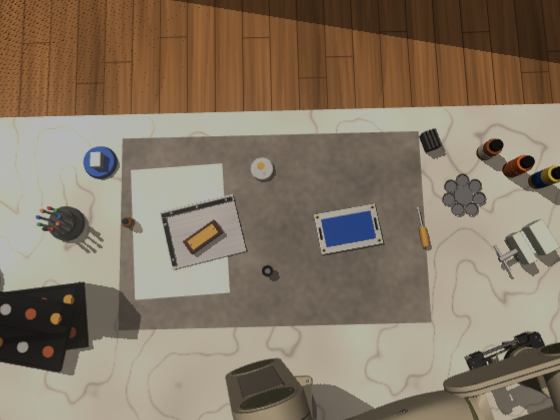

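View pics/scene0.png

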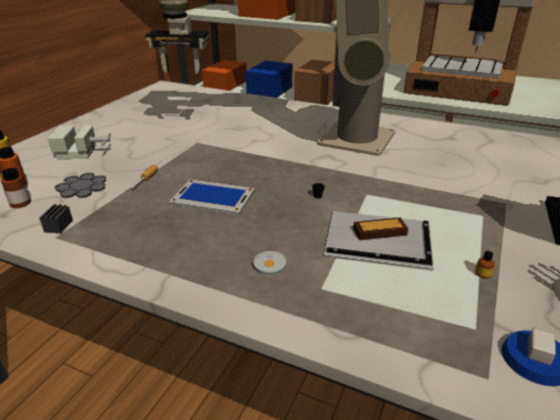

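The top view has the setting plate at about (203,232), with fences along its far (top) and left edges. The plinth is at (203,237), the pad at (348,229), the loupe at (267,271), the petri dish at (262,169), the oil at (128,223) and the driver at (423,232). The scene view shows the same layout. Next I write the helpers and take a coarse fix.

```bash
cat > h.py <<'E'
import numpy as np,cv2,json
from scipy.spatial.transform import Rotation as R
from scipy.optimize import least_squares
def snap(ctrl,n,tag):
    c=ctrl.capture(n); cv2.imwrite(f"pics/{tag}.png",c["img"][:,:,::-1])
    json.dump({k:np.array(v).tolist() for k,v in c.items() if k!="img"},open(f"pics/{tag}.json","w"))
def load(tag): return json.load(open(f"pics/{tag}.json"))
def proj(c,P):
    p=R.from_rotvec(c["rvec"]).apply(np.atleast_2d(P))+c["tvec"]
    s=p[:,:2]/p[:,2:]; r2=(s**2).sum(1,keepdims=True)
    return s*(1+c["k1"]*r2)*(210/np.tan(np.radians(c["fov_y"]/2)))+[c["cx"],c["cy"]]
def ray(c,uv):
    d=(np.atleast_2d(uv)-[c["cx"],c["cy"]])/(210/np.tan(np.radians(c["fov_y"]/2)))
    s=d.copy()
    for _ in range(20): s=d/(1+c["k1"]*(s**2).sum(1,keepdims=True))
    r=R.from_rotvec(c["rvec"]); o=-r.inv().apply(c["tvec"])
    return o,r.inv().apply(np.c_[s,np.ones(len(s))])
def atz(c,uv,z):
    o,d=ray(c,uv); return o+d*((z-o[2])/d[:,2])[:,None]
def tri(views): # [(cam,uv),...] -> point, residual
    A=[];b=[]
    for c,uv in views:
        o,d=ray(c,uv); d=d[0]/np.linalg.norm(d[0]); M=np.eye(3)-np.outer(d,d); A.append(M);b.append(M@o)
    A=np.vstack(A);b=np.hstack(b);x=np.linalg.lstsq(A,b,rcond=None)[0]
    return x,np.abs(A@x-b).max()
def totool(s,v): # world vector -> tool axes
    return R.from_quat(np.roll(s["orientation"],-1)).inv().apply(v)
E
python3 - <<'E'
from h import *
t=load("top0");s=load("scene0")
for n,a,b,z in(("pad",(348,229),(213,195),.014),("plinth",(203,237),(381,228),.03),("loupe",(267,271),(318,190),.03),("petri",(262,169),(270,262),.015),("oil",(128,223),(485,265),.03)):
    print(n,atz(t,a,z)[0].round(3),tri([(t,a),(s,b)])[0].round(3))
print(atz(t,[(163,212),(233,197),(176,269),(246,251)],.008).round(3))
print(-R.from_rotvec(t["rvec"]).inv().apply(t["tvec"]))
E
```

```text
pad [ 0.558 -0.244  0.014] [ 0.557 -0.243  0.012]
plinth [0.542 0.216 0.03 ] [0.542 0.22  0.022]
loupe [0.431 0.017 0.03 ] [0.431 0.018 0.023]
petri [0.76  0.026 0.015] [0.76  0.028 0.012]
oil [0.592 0.453 0.03 ] [0.593 0.457 0.024]
[[0.628 0.348 0.008]
 [0.671 0.122 0.008]
 [0.445 0.305 0.008]
 [0.496 0.083 0.008]]
[ 0.40418497 -0.02457472  1.51916657]
```

```bash
python3 - <<'E'
from station import ctrl
from h import *
snap(ctrl,"wrist","w0"); c=load("w0"); r=R.from_rotvec(c["rvec"]).inv()
s=ctrl.get_state(); o=-r.apply(c["tvec"])
print(c,totool(s,o-s["position"]).round(4),totool(s,r.as_matrix()[:,2]).round(3), R.from_quat(np.roll(s["orientation"],-1)).as_matrix().round(3))
E
echo '[{"x": 0.03,"y": -0.01},{"x": 0.07,"y": -0.03},{"x": 0.11,"y": -0.05},{"x": 0.15,"y": -0.07},{"x": 0.19,"y": -0.09},{"x": 0.23,"y": -0.11},{"x": 0.27,"y": -0.13},{"x": 0.31,"y": -0.15},{"x": 0.35,"y": -0.17},{"x": 0.39,"y": -0.18},{"x": 0.42,"y": -0.19},{"x": 0.43,"y": -0.19},{"x": 0.43,"y": -0.19},{"x": 0.43,"y": -0.19}]' > m.json && python3 nudge.py m.json
python3 - <<'E'
from station import ctrl
from h import *
snap(ctrl,"wrist","w1")
E
```

```text
t: 1.55
position: [0.5415, -0.2434, 0.2182]
orientation: [-0.0, 0.986, 0.169, -0.001]
contact_force: [-0.2, -0.8, -0.8]
gripper_width: 0.996
grasp_force: 0.0
```

View pics/w1.png

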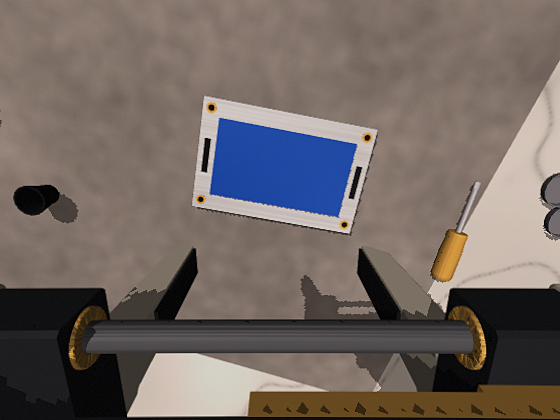

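The pad is fully in view: corners near (218,118), (357,143), (341,217) and (209,194). I'll take a second pad view, then go on to the setting plate.

Units first: turns go in shares of pi rad. So -1.76 rad is -0.5602.

```bash
echo '[{"x": 0.02,"y": -0.04},{"x": 0.03,"y": -0.08},{"x": 0.05,"y": -0.12},{"x": 0.05,"y": -0.135},{"x": 0.05,"y": -0.135},{"x": 0.05,"y": -0.135}]' > m.json && python3 nudge.py m.json | head -2
python3 -c "
from station import ctrl
from h import *
snap(ctrl,'wrist','w2')"
echo '[{"x": 0.01,"y": -0.03,"yaw": -0.0477},{"x": 0.01,"y": -0.06,"yaw": -0.0955},{"x": 0.02,"y": -0.09,"yaw": -0.1432},{"x": 0.03,"y": -0.12,"yaw": -0.191},{"x": 0.03,"y": -0.15,"yaw": -0.2387},{"x": 0.04,"y": -0.18,"yaw": -0.2865},{"x": 0.05,"y": -0.21,"yaw": -0.3342},{"x": 0.05,"y": -0.24,"yaw": -0.382},{"x": 0.06,"y": -0.27,"yaw": -0.4297},{"x": 0.06,"y": -0.29,"yaw": -0.4775},{"x": 0.06,"y": -0.296,"yaw": -0.5252},{"x": 0.06,"y": -0.296,"yaw": -0.5602},{"x": 0.06,"y": -0.296,"yaw": -0.5602},{"x": 0.06,"y": -0.296,"yaw": -0.5602}]' > m.json && python3 nudge.py m.json
python3 -c "
from station import ctrl
from h import *
snap(ctrl,'wrist','w3')"
echo '[{"x": -0.04},{"x": -0.08},{"x": -0.1},{"x": -0.1},{"x": -0.1}]' > m.json && python3 nudge.py m.json
python3 -c "
from station import ctrl
from h import *
snap(ctrl,'wrist','w4')
a,b=[cv2.imread(f'pics/{k}.png') for k in('w3','w4')]
cv2.imwrite('pics/w34.png',np.hstack([cv2.resize(a,(400,300)),cv2.resize(b,(400,300))]))"
```

```text
t: 2.2
position: [0.544, -0.1001, 0.2189]
t: 3.65
position: [0.5026, 0.1991, 0.2186]
orientation: [0.0, 0.499, 0.866, -0.0]
contact_force: [-0.2, 0.2, 0.0]
gripper_width: 0.997
grasp_force: 0.0
t: 4.2
position: [0.5525, 0.1134, 0.2185]
orientation: [-0.0, 0.499, 0.867, 0.0]
contact_force: [-0.9, 0.4, 0.1]
gripper_width: 1.0
grasp_force: 0.0
```

View pics/w34.png

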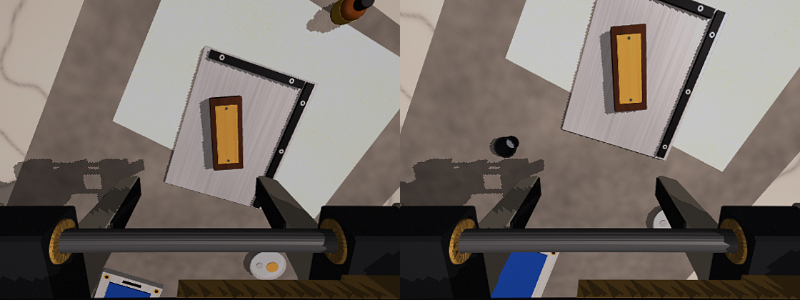

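The left view (w3) shows the plinth at about (226,133) on the plate, with both fences fully visible and meeting at about (310,82). The right view (w4) has the plinth at (628,68), and the far fence runs from (722,12) down to (662,157). Now I segment and triangulate.

```bash
cat > m.py <<'E'
from h import *
def quad(mask,near=None):
    n,l,st,ce=cv2.connectedComponentsWithStats(mask.astype(np.uint8))
    k=1+np.argmax(st[1:,4]) if near is None else 1+np.argmin(np.hypot(*(ce[1:]-near).T)+1e6*(st[1:,4]<300))
    cs,_=cv2.findContours((l==k).astype(np.uint8),cv2.RETR_EXTERNAL,cv2.CHAIN_APPROX_NONE)
    p=cs[0][:,0].astype(float); q=cv2.boxPoints(cv2.minAreaRect(cs[0]))
    # refine: fit a line to the contour points of each side
    L=[]
    for i in range(4):
        a,b=q[i],q[(i+1)%4]; d=(b-a)/np.linalg.norm(b-a); w=p-a
        t=w@d/np.linalg.norm(b-a); e=np.abs(w@[-d[1],d[0]])
        L.append(cv2.fitLine(p[(t>.12)&(t<.88)&(e<8)].astype(np.float32),cv2.DIST_HUBER,0,.01,.01).ravel())
    out=[]
    for i in range(4):
        v,w=L[i-1],L[i]; s=np.linalg.solve(np.c_[v[:2],-w[:2]],w[2:]-v[2:]); out.append(v[2:]+s[0]*v[:2])
    return np.array(out),st[k]
def hsv(tag): return cv2.cvtColor(cv2.imread(f"pics/{tag}.png"),cv2.COLOR_BGR2HSV).astype(int)
def brass(h): return (h[...,0]>12)&(h[...,0]<30)&(h[...,1]>130)&(h[...,2]>120)
def brown(h): return (h[...,1]>100)&(h[...,2]>25)&((h[...,0]<30)|(h[...,0]>170))
def blue(h): return (h[...,0]>100)&(h[...,0]<130)&(h[...,1]>150)&(h[...,2]>60)
def order(q,c): # sort consistently by rough world position
    w=atz(c,q,.02)[:,:2]; a=w-w.mean(0); return q[np.argsort(np.arctan2(a[:,1],a[:,0]))]
def pair(f,ta,tb,na=None,nb=None):
    ca,cb=load(ta),load(tb); qa,qb=order(quad(f(hsv(ta)),na)[0],ca),order(quad(f(hsv(tb)),nb)[0],cb)
    P=[tri([(ca,a),(cb,b)]) for a,b in zip(qa,qb)]; X=np.array([p[0] for p in P])
    print(f.__name__,qa.round(0).tolist(),qb.round(0).tolist()); print(X.round(4),"res",max(p[1] for p in P).round(4))
    e=[X[(i+1)%4]-X[i] for i in range(4)]; n=[np.linalg.norm(v) for v in e]
    i=int(n[1]+n[3]>n[0]+n[2]); v=e[i]-e[(i+2)%4]; v=v*np.sign(v[1])
    print("sides",np.round(n,4),"centre",X.mean(0).round(4),"yaw",np.arctan2(-v[0],v[1]).round(4)); return X
E
python3 - <<'E'
from m import *
pair(blue,"w1","w2")
pair(brass,"w3","w4",(316,187),(319,95))
pair(brown,"w3","w4",(316,187),(319,95))
ims=[]
for t,(x,y) in(("w3",(220,50)),("w4",(220,0))):
    im=cv2.imread(f"pics/{t}.png")[y:y+250,x:x+240]; ims.append(cv2.resize(im,(400,416),interpolation=cv2.INTER_CUBIC))
cv2.imwrite("pics/fence.png",np.hstack(ims))
E
```

```text
blue [[337.0, 216.0], [355.0, 144.0], [219.0, 118.0], [210.0, 193.0]] [[440.0, 253.0], [465.0, 186.0], [336.0, 163.0], [319.0, 232.0]]
[[ 0.5284 -0.3266  0.0153]
 [ 0.6152 -0.313   0.0146]
 [ 0.5903 -0.1572  0.013 ]
 [ 0.5029 -0.1714  0.0123]] res 0.0002
sides [0.0879 0.1578 0.0886 0.1573] centre [ 0.5592 -0.2421  0.0138] yaw 0.1607
brass [[306.0, 229.0], [333.0, 227.0], [331.0, 147.0], [301.0, 149.0]] [[308.0, 144.0], [338.0, 143.0], [337.0, 46.0], [303.0, 49.0]]
[[0.5566 0.1721 0.03  ]
 [0.5846 0.1905 0.0286]
 [0.5301 0.2688 0.0325]
 [0.5027 0.25   0.0309]] res 0.0001
sides [0.0336 0.0955 0.0332 0.0947] centre [0.5435 0.2204 0.0305] yaw 0.6067
brown [[300.0, 237.0], [339.0, 235.0], [337.0, 134.0], [294.0, 139.0]] [[301.0, 156.0], [344.0, 152.0], [343.0, 33.0], [295.0, 38.0]]
[[0.5577 0.1575 0.0253]
 [0.5964 0.1857 0.0283]
 [0.5295 0.2832 0.027 ]
 [0.4903 0.2553 0.0293]] res 0.0002
sides [0.048  0.1183 0.0481 0.1188] centre [0.5435 0.2204 0.0275] yaw 0.6025
```

View pics/fence.png

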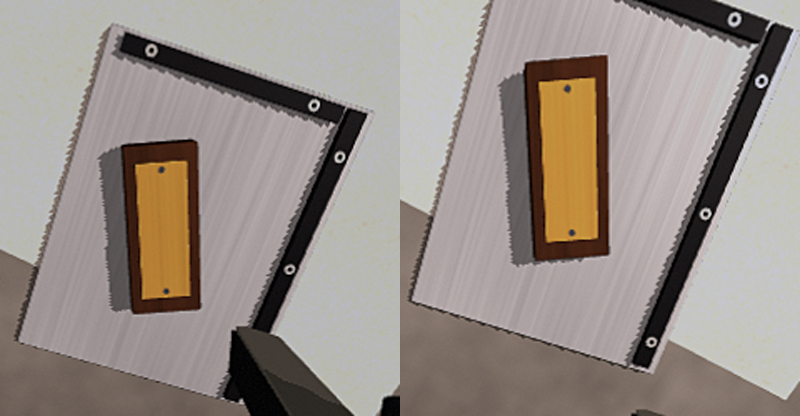

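Both crops show the plinth and all the fence screws: far-fence screws at (340,157) and (290,269) on the left, and (761,81), (705,214) and (651,342) on the right; left-fence screws at (151,50), (314,105) and (734,20). The screws lie on the fence centre lines (x=+81 mm, y=+111 mm), so I fit the plate pose to them and check it against the fence edges.

```bash
python3 - <<'E'
from m import *
k=240/400
L=lambda u,v:(220+u*k,50+v*250/416); Rr=lambda u,v:(220+(u-400)*k,v*250/416)
a,b=load("w3"),load("w4")
for l,r in(((340,157),(761,81)),((290,269),(705,214)),((314,105),(734,20))): print(tri([(a,L(*l)),(b,Rr(*r))]))
far=np.vstack([atz(a,[L(340,157),L(290,269)],.015),atz(b,[Rr(761,81),Rr(705,214),Rr(651,342)],.015)])
lef=np.vstack([atz(a,[L(151,50),L(314,105)],.015),atz(b,[Rr(734,20)],.015)])
def res(p):
    c,s=np.cos(p[2]),np.sin(p[2]); ex=np.array([c,s]);ey=np.array([-s,c])
    return np.r_[(far[:,:2]-p[:2])@ex-.081,(lef[:,:2]-p[:2])@ey-.111]
f=least_squares(res,[.56,.21,.19]);p=f.x;print("plate",p.round(4),(f.fun*1e3).round(2))
c,s=np.cos(p[2]),np.sin(p[2]);T=lambda x,y:np.array([p[0]+c*x-s*y,p[1]+s*x+c*y])
print("target",T(.05,.045),"corner",T(.075,.105))
# overlay model inner edges (fence top), plate outline
for t,cam in(("w3",a),("w4",b)):
    im=cv2.imread(f"pics/{t}.png")
    for pts,z in(([(.075,-.11),(.075,.105),(-.069,.105)],.015),([(-.095,-.12),(-.095,.12),(.095,.12),(.095,-.12),(-.095,-.12)],.008)):
        q=proj(cam,[[*T(*w),z] for w in pts]); cv2.polylines(im,[np.int32(q*16)],False,(0,0,255) if z>.01 else (0,200,0),1,cv2.LINE_AA,4)
    cv2.imwrite(f"pics/ov_{t}.png",im)
ims=[cv2.resize(cv2.imread(f"pics/ov_{t}.png")[y:y+250,220:460],(400,416),interpolation=cv2.INTER_CUBIC) for t,y in(("w3",50),("w4",0))]
cv2.imwrite("pics/ov.png",np.hstack(ims))
from station import ctrl; s=ctrl.get_state()
print(s["position"], totool(s,np.array([.5435,.2204,.02])-s["position"]),s["joint_pos"])
E
```

```text
(array([0.62342527, 0.32376245, 0.01563436]), np.float64(0.0002626728338872564))
(array([0.64294841, 0.24104152, 0.01386333]), np.float64(0.00022038347418751325))
(array([0.58810021, 0.34282574, 0.01341837]), np.float64(0.00013844510331484372))
plate [0.5634 0.2231 0.2211] [ 0.32  0.34 -0.43 -0.14 -0.08  0.02  0.26 -0.28]
target [0.60228493 0.27797212] corner [0.61351749 0.34199423]
[0.55230287 0.11409376 0.2185424 ] [0.09615709 0.04599165 0.19858543] [ 1.12523987e-01  3.36190595e-02  1.59047237e+00  4.13771919e-04
  1.51781400e+00 -4.15645782e-01]
```

View pics/ov.png

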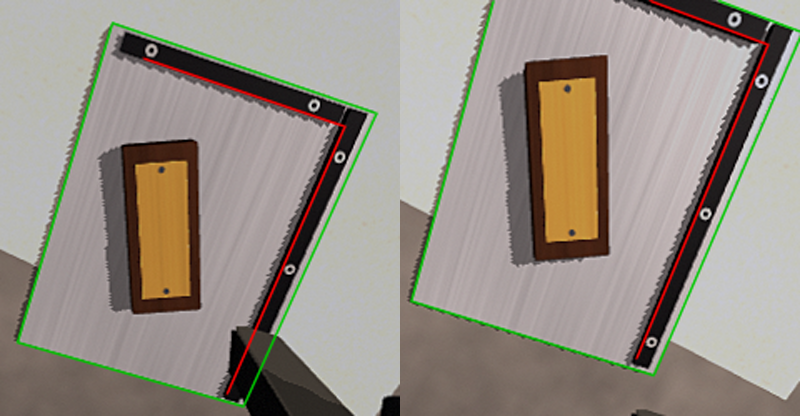

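The overlay agrees: the red inner edges and green plate outline match the picture within about 1 px. Next I go down over the plinth, aligned with its long sides.

In the tool's units: -0.08 rad is -0.0255.

```bash
echo '[{"x": 0.03,"y": 0.015,"z": 0.02,"yaw": -0.0127},{"x": 0.06,"y": 0.03,"z": 0.05,"yaw": -0.0255},{"x": 0.09,"y": 0.045,"z": 0.08,"yaw": -0.0255},{"x": 0.096,"y": 0.046,"z": 0.12,"yaw": -0.0255},{"x": 0.096,"y": 0.046,"z": 0.15,"yaw": -0.0255},{"x": 0.096,"y": 0.046,"z": 0.16,"yaw": -0.0255},{"x": 0.096,"y": 0.046,"z": 0.17,"yaw": -0.0255},{"x": 0.096,"y": 0.046,"z": 0.18,"yaw": -0.0255},{"x": 0.096,"y": 0.046,"z": 0.19,"yaw": -0.0255},{"x": 0.096,"y": 0.046,"z": 0.197,"yaw": -0.0255},{"x": 0.096,"y": 0.046,"z": 0.199,"yaw": -0.0255},{"x": 0.096,"y": 0.046,"z": 0.199,"yaw": -0.0255},{"x": 0.096,"y": 0.046,"z": 0.199,"yaw": -0.0255}]' > m.json && python3 nudge.py m.json
python3 -c "
from station import ctrl
from h import *
s=ctrl.get_state();x=R.from_quat(np.roll(s['orientation'],-1)).as_matrix();print(s['position'],np.arctan2(x[1,0],x[0,0])-np.pi/2)
snap(ctrl,'wrist','w5')"
```

```text
t: 5.55
position: [0.5441, 0.2201, 0.0202]
orientation: [0.0, 0.462, 0.887, 0.0]
contact_force: [0.2, -1.2, 0.3]
gripper_width: 1.0
grasp_force: 0.0
[0.54408246 0.22013208 0.0201603 ] 0.6098068747660292
```

```bash
echo '[{"z": 0.001},{"z": 0.001},{"z": 0.001},{"z": 0.001},{"z": 0.001},{"z": 0.001},{"z": 0.001},{"z": 0.001}]' > m.json && python3 nudge.py m.json 0 6
python3 - <<'E'
from station import ctrl
from h import *
s=ctrl.get_state();x=R.from_quat(np.roll(s['orientation'],-1)).as_matrix();y=np.arctan2(x[1,0],x[0,0])-np.pi/2
c,sn=np.cos(.2211),np.sin(.2211)
for b in(.01,0.003,0):
    T=np.array([.5634+c*(.05-b)-sn*(.045-b),.2231+sn*(.05-b)+c*(.045-b),s['position'][2]])
    print(b,totool(s,T-s['position']),"turn",y-.2211,s['position'])
E
```

```text
t: 6.4
position: [0.5437, 0.2201, 0.0187]
orientation: [0.0, 0.462, 0.887, 0.0]
contact_force: [1.0, 0.5, 0.1]
gripper_width: 0.535
grasp_force: 6.0
0.01 [8.35564995e-03 6.81450293e-02 4.49942627e-06] turn 0.3889927277290529 [0.54368666 0.22012861 0.01865375]
0.003 [1.21778946e-02 7.72768662e-02 5.09490347e-06] turn 0.3889927277290529 [0.54368666 0.22012861 0.01865375]
0 [1.38159995e-02 8.11905106e-02 5.35010799e-06] turn 0.3889927277290529 [0.54368666 0.22012861 0.01865375]
```

In the tool's units: 0.389 rad is 0.1238.

```bash
echo '[{"y": 0.01,"yaw": 0.0255},{"y": 0.02,"yaw": 0.0509},{"x": 0.001,"y": 0.03,"yaw": 0.0764},{"x": 0.003,"y": 0.04,"yaw": 0.1019},{"x": 0.005,"y": 0.05,"yaw": 0.1238},{"x": 0.007,"y": 0.06,"yaw": 0.1238},{"x": 0.008,"y": 0.068,"yaw": 0.1238},{"x": 0.008,"y": 0.068,"yaw": 0.1238},{"x": 0.008,"y": 0.068,"yaw": 0.1238},{"x": 0.008,"y": 0.068,"yaw": 0.1238}]' > m.json && python3 nudge.py m.json
python3 - <<'E'
from station import ctrl
from h import *
s=ctrl.get_state();x=R.from_quat(np.roll(s['orientation'],-1)).as_matrix();y=np.arctan2(x[1,0],x[0,0])-np.pi/2
c,sn=np.cos(.2211),np.sin(.2211)
T=np.array([.5634+c*.05-sn*.045,.2231+sn*.05+c*.045,s['position'][2]])
print(totool(s,T-s['position']),"turn",y-.2211,s['position'],s['contact_force'])
snap(ctrl,"wrist","w6"); snap(ctrl,"top","t6")
E
```

```text
t: 7.4
position: [0.5946, 0.2655, 0.0185]
orientation: [-0.0, 0.625, 0.781, -0.0]
contact_force: [0.4, -0.7, -0.7]
gripper_width: 0.54
grasp_force: 6.0
[ 1.05154809e-02  1.02716662e-02 -1.58964678e-06] turn 0.0003877135775887941 [0.59460351 0.26545461 0.0184901 ] [ 0.4328814  -0.70522671 -0.71277197]
```

```bash
cat > st.py <<'E'
from station import ctrl
from h import *
s=ctrl.get_state();x=R.from_quat(np.roll(s['orientation'],-1)).as_matrix();y=np.arctan2(x[1,0],x[0,0])-np.pi/2
c,sn=np.cos(.2211),np.sin(.2211)
T=np.array([.5634+c*.05-sn*.045,.2231+sn*.05+c*.045,s['position'][2]])
print("togo",totool(s,T-s['position']).round(4),"dyaw",round(y-.2211,4),"F tool",totool(s,s['contact_force']).round(1),"M",totool(s,s['torque']).round(2),"z",s['position'][2].round(4),"w",s['gripper_width'],s['grasp_force'])
E
echo '[{"y": 0.004},{"y": 0.007},{"y": 0.008},{"y": 0.009},{"y": 0.01},{"y": 0.011},{"y": 0.011},{"y": 0.011}]' > m.json && python3 nudge.py m.json >/dev/null; python3 st.py
echo '[{"y": 0.0005},{"y": 0.001},{"y": 0.0015},{"y": 0.0015},{"y": 0.0015}]' > m.json && python3 nudge.py m.json >/dev/null; python3 st.py
```

```text
togo [ 0.0105 -0.0004 -0.    ] dyaw -0.0001 F tool [-0.2 -2.4  0.1] M [ 0.62 -0.13  0.02] z 0.0184 w 0.5370615488720734 5.997460037469864
togo [ 0.0104 -0.0005 -0.    ] dyaw 0.0001 F tool [ -0.2 -10.4  -5. ] M [ 1.96 -0.21 -0.07] z 0.0183 w 0.537603353174663 5.999885844066739
```

```bash
echo '[{"y": -0.001},{"x": 0.004,"y": -0.001},{"x": 0.007,"y": -0.001},{"x": 0.008,"y": -0.001},{"x": 0.009,"y": -0.001},{"x": 0.01,"y": -0.001},{"x": 0.011,"y": -0.001},{"x": 0.011,"y": -0.001},{"x": 0.011,"y": -0.001}]' > m.json && python3 nudge.py m.json >/dev/null; python3 st.py
echo '[{"x": 0.0005},{"x": 0.001},{"x": 0.0015},{"x": 0.0015},{"x": 0.0015}]' > m.json && python3 nudge.py m.json >/dev/null; python3 st.py
```

```text
togo [ 0.0008 -0.0005 -0.    ] dyaw -0.0002 F tool [-6.  -6.4 -3.1] M [ 1.2  -1.07 -0.16] z 0.0184 w 0.5347964735598304 6.002592667937279
togo [-0.0004 -0.0005  0.    ] dyaw -0.0003 F tool [-6.5 -7.2 -3.1] M [ 1.18 -1.32 -0.1 ] z 0.0184 w 0.5352030158948338 6.002190336585045
```

```bash
echo '[{},{},{},{}]' > m.json && python3 nudge.py m.json 0.6; python3 st.py
echo '[{"y": 0.001},{"y": 0.002},{"y": 0.0025},{"y": 0.003},{"y": 0.003}]' > m.json && python3 nudge.py m.json >/dev/null; python3 st.py
echo '[{"y": 0.0005},{"y": 0.001},{"y": 0.001}]' > m.json && python3 nudge.py m.json >/dev/null; python3 st.py
```

```text
t: 10.6
position: [0.6036, 0.2807, 0.019]
orientation: [0.0, 0.625, 0.781, 0.0]
contact_force: [-0.1, 0.9, -0.4]
gripper_width: 0.603
grasp_force: 0.0
togo [-0.0023 -0.0019 -0.    ] dyaw 0.0001 F tool [0.9 0.1 0.4] M [-0.09 -0.09  0.05] z 0.019 w 0.6030045778977672 0.0
togo [-0.0022 -0.0034  0.    ] dyaw 0.0001 F tool [-0.  -5.7 -5. ] M [ 1.21 -0.07  0.02] z 0.0185 w 0.5994815665952011 3.130401223897934
togo [-0.0022 -0.0035  0.    ] dyaw 0.0002 F tool [ -1.  -10.8  -8. ] M [ 2.05 -0.09 -0.  ] z 0.0184 w 0.6047807587167449 5.273837149143219
```

```bash
echo '[{"y": -0.002},{"y": -0.004},{"y": -0.004},{"y": -0.004},{"y": -0.004},{"y": -0.004,"z": -0.01},{"y": -0.004,"z": -0.03},{"y": -0.004,"z": -0.07},{"x": -0.02,"y": -0.004,"z": -0.11},{"x": -0.05,"y": -0.004,"z": -0.14},{"x": -0.06,"y": -0.004,"z": -0.15},{"x": -0.06,"y": -0.004,"z": -0.15},{"x": -0.06,"y": -0.004,"z": -0.15},{"x": -0.06,"y": -0.004,"z": -0.15}]' > m.json && python3 nudge.py m.json 1; python3 - <<'E'
from station import ctrl
from h import *
snap(ctrl,"wrist","w7"); im=cv2.imread("pics/w7.png"); c=load("w7")
p=[.5634,.2231,.2211];cc,s=np.cos(p[2]),np.sin(p[2]);T=lambda x,y:np.array([p[0]+cc*x-s*y,p[1]+s*x+cc*y])
q=proj(c,[[*T(*w),.030] for w in[(.075,-.015),(.075,.105),(.025,.105),(.025,-.015)]])
cv2.imwrite("pics/w7z.png",cv2.resize(im[40:300,150:480],(762,600),interpolation=cv2.INTER_CUBIC)); print(q.round(1).tolist())
from m import *
for f in(brass,brown):
    Q,_=quad(f(hsv("w7")),q.mean(0)); W=atz(c,Q,.030)[:,:2]; d=W-p[:2]; print(f.__name__,Q.round(1).tolist()); print((d@np.array([[cc,-s],[s,cc]])).round(4), W.mean(0).round(4))
E
```

```text
t: 12.8
position: [0.6149, 0.2224, 0.166]
orientation: [-0.001, 0.625, 0.781, -0.001]
contact_force: [0.1, -0.5, -0.9]
gripper_width: 0.998
grasp_force: 0.0
[[303.6, 202.3], [307.3, 70.8], [250.4, 70.7], [253.2, 202.1]]
brass [[260.0, 86.0], [296.6000061035156, 86.0], [294.70001220703125, 190.0], [260.0, 190.0]]
[[ 0.0332  0.0925]
 [ 0.0658  0.0925]
 [ 0.0659 -0.0025]
 [ 0.0319 -0.0026]] [0.6016 0.2778]
brown [[250.60000610351562, 71.0], [306.0, 71.0], [302.79998779296875, 201.0], [253.8000030517578, 201.0]]
[[ 0.0251  0.1048]
 [ 0.0739  0.1048]
 [ 0.0741 -0.0137]
 [ 0.0256 -0.0138]] [0.6019 0.2784]
```

View pics/w7z.png

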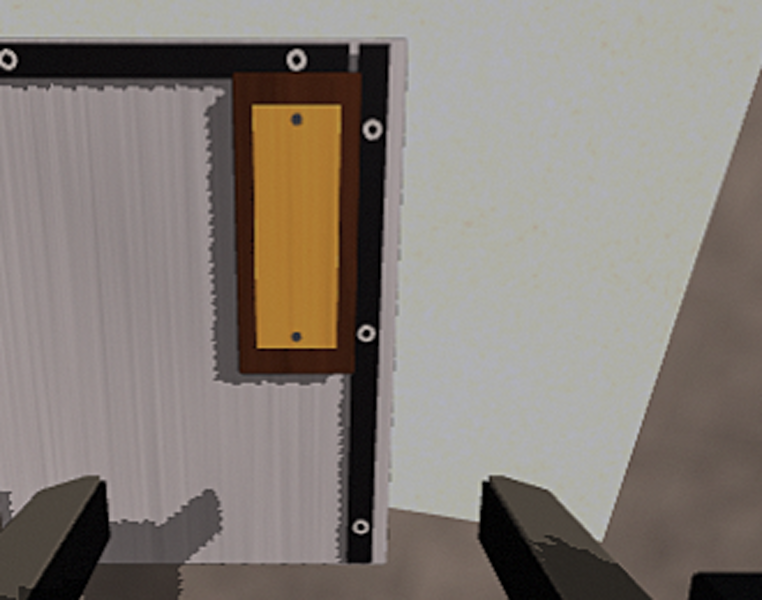

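The plinth sits in the corner. Its measured top corners are within about 1 mm of the flush pose, with its sides parallel to the fences. I'll give one gentle push on its near end to make sure it seats against the left fence.

```bash
echo '[{"x": -0.02,"z": 0.02},{"x": -0.026,"z": 0.05},{"x": -0.026,"z": 0.09},{"x": -0.026,"z": 0.12},{"x": -0.026,"z": 0.135},{"x": -0.026,"z": 0.143},{"x": -0.026,"z": 0.146},{"x": -0.026,"z": 0.146}]' > m.json && python3 nudge.py m.json 0 >/dev/null; python3 st.py
echo '[{"x": 0.003},{"x": 0.006},{"x": 0.008},{"x": 0.01},{"x": 0.012},{"x": 0.014},{"x": 0.014}]' > m.json && python3 nudge.py m.json >/dev/null; python3 st.py
```

```text
togo [ 0.0836 -0.0023  0.    ] dyaw 0.0003 F tool [-0.2  1.4 -0.1] M [-0.09 -0.07 -0.01] z 0.0237 w 0.36142085739975277 0.0
togo [ 0.0696 -0.0014  0.    ] dyaw 0.0002 F tool [0.  0.6 0. ] M [-0.06 -0.05  0.  ] z 0.0226 w 0.006360754992049421 0.0
```

```bash
echo '[{"x": 0.001},{"x": 0.002},{"x": 0.003},{"x": 0.003}]' > m.json && python3 nudge.py m.json >/dev/null; python3 st.py
echo '[{"x": 0.0005},{"x": 0.001},{"x": 0.001}]' > m.json && python3 nudge.py m.json >/dev/null; python3 st.py
```

```text
togo [ 0.0689 -0.0014 -0.0002] dyaw -0.0007 F tool [-7.3 -0.9 -0.5] M [ 0.02 -1.5  -0.01] z 0.0226 w 0.005174824976967155 4.010601304471493
togo [ 0.0688 -0.0015 -0.0003] dyaw -0.001 F tool [-11.3  -0.8  -1.8] M [ 0.12 -2.12 -0.  ] z 0.0226 w 0.004828646575875225 5.7496920973062515
```

```bash
echo '[{"x": -0.004},{"x": -0.01,"z": -0.01},{"x": -0.01,"z": -0.04},{"x": 0.02,"z": -0.06},{"x": 0.05,"y": -0.001,"z": -0.06},{"x": 0.065,"y": -0.0015,"z": -0.06},{"x": 0.0656,"y": -0.0015,"z": -0.05},{"x": 0.0656,"y": -0.0015,"z": -0.03},{"x": 0.0656,"y": -0.0015,"z": -0.015},{"x": 0.0656,"y": -0.0015,"z": -0.005},{"x": 0.0656,"y": -0.0015,"z": 0.001},{"x": 0.0656,"y": -0.0015,"z": 0.004},{"x": 0.0656,"y": -0.0015,"z": 0.004},{"x": 0.0656,"y": -0.0015,"z": 0.004}]' > m.json && python3 nudge.py m.json 1 >/dev/null; python3 st.py
echo '[{},{},{},{},{},{},{},{}]' > m.json && python3 nudge.py m.json 0 20 >/dev/null; python3 st.py
```

```text
togo [ 0.0003 -0.0006 -0.    ] dyaw -0.0001 F tool [-0.1  0.5 -0.2] M [-0.13 -0.08  0.01] z 0.0194 w 1.0014546443864696 0.0
togo [0.0003 0.     0.    ] dyaw -0.0 F tool [-0.1  0.3 -0.4] M [-0.1  -0.05 -0.01] z 0.0187 w 0.5381723455152533 20.000147223472595
```

```bash
echo '[{"z": -0.002},{"z": -0.006},{"z": -0.015},{"z": -0.03},{"z": -0.05},{"z": -0.075},{"z": -0.1},{"z": -0.12},{"z": -0.125},{"z": -0.125},{"z": -0.125}]' > m.json && python3 nudge.py m.json - 25 >/dev/null; python3 st.py
python3 -c "
from station import ctrl
from h import *
s=ctrl.get_state(); print(s['position'],totool(s,np.array([.5592,-.2421,s['position'][2]])-s['position']))
snap(ctrl,'wrist','w8'); snap(ctrl,'scene','s8')"
```

```text
togo [ 0.0004  0.0006 -0.    ] dyaw -0.0 F tool [ 0.6 -0.2  2.1] M [-0.03 -0.05 -0.03] z 0.1428 w 0.5378377435396406 24.999643564224243
[0.60183341 0.27746599 0.14276018] [-4.97574450e-01 -1.55518551e-01  2.68604534e-04]
```

View pics/w8.png

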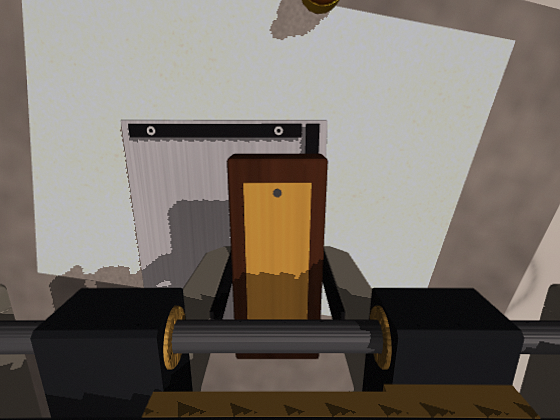

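The plinth is held level and square between the fingers, spanning (230–327, 155–358). Now over to the pad.

In the tool's units: 0.0604 rad is 0.0192.

```bash
echo '[{"x": -0.01,"y": -0.003},{"x": -0.03,"y": -0.009},{"x": -0.06,"y": -0.019},{"x": -0.09,"y": -0.028,"yaw": 0.0032},{"x": -0.12,"y": -0.037,"yaw": 0.0064},{"x": -0.15,"y": -0.047,"yaw": 0.0095},{"x": -0.18,"y": -0.056,"yaw": 0.0127},{"x": -0.21,"y": -0.066,"yaw": 0.0159},{"x": -0.24,"y": -0.075,"yaw": 0.0191},{"x": -0.27,"y": -0.084,"yaw": 0.0192},{"x": -0.3,"y": -0.094,"yaw": 0.0192},{"x": -0.33,"y": -0.103,"yaw": 0.0192},{"x": -0.36,"y": -0.112,"yaw": 0.0192},{"x": -0.39,"y": -0.122,"yaw": 0.0192},{"x": -0.42,"y": -0.131,"yaw": 0.0192},{"x": -0.45,"y": -0.141,"yaw": 0.0192},{"x": -0.475,"y": -0.148,"yaw": 0.0192},{"x": -0.49,"y": -0.153,"yaw": 0.0192},{"x": -0.497,"y": -0.1555,"yaw": 0.0192},{"x": -0.4975,"y": -0.1555,"yaw": 0.0192}]' > m.json && python3 nudge.py m.json >/dev/null
echo '[{"z": 0.02},{"z": 0.04},{"z": 0.055},{"z": 0.065},{"z": 0.07},{"z": 0.07},{"z": 0.07}]' > m.json && python3 nudge.py m.json >/dev/null
cat > pd.py <<'E'
from station import ctrl
from h import *
s=ctrl.get_state();x=R.from_quat(np.roll(s['orientation'],-1)).as_matrix();y=np.arctan2(x[1,0],x[0,0])-np.pi/2
print("togo",totool(s,np.array([.5592,-.2421,.0247])-s['position']).round(4),"dyaw",round(y-.1607,4),"F",totool(s,s['contact_force']).round(1),"w",s['gripper_width'])
E
python3 pd.py; python3 -c "
from station import ctrl
from h import *
snap(ctrl,'wrist','w9');snap(ctrl,'scene','s9')"
```

```text
togo [ 0.0001 -0.0011  0.0498] dyaw 0.0 F [-0.2  0.8  1.9] w 0.5344099484762197
```

View pics/w9.png

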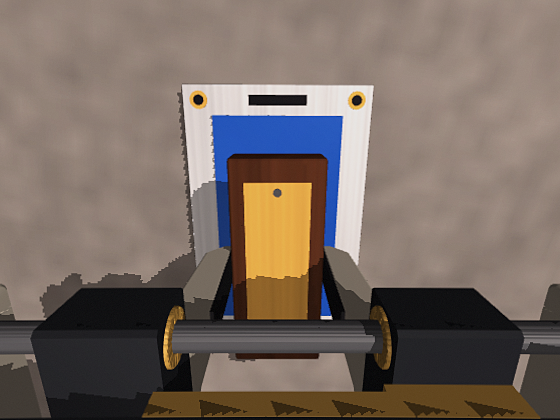

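The plinth is centred over the pad and parallel to it: the pad edges are at columns 212–342 and the plinth's at 228–327, nearer the camera. Lowering.

```bash
echo '[{"y": -0.001,"z": 0.015},{"y": -0.001,"z": 0.03},{"y": -0.001,"z": 0.038},{"y": -0.001,"z": 0.043},{"y": -0.001,"z": 0.046},{"y": -0.001,"z": 0.047},{"y": -0.001,"z": 0.047},{"y": -0.001,"z": 0.047}]' > m.json && python3 nudge.py m.json >/dev/null; python3 pd.py
echo '[{"z": 0.0005},{"z": 0.001},{"z": 0.0015},{"z": 0.002},{"z": 0.002},{"z": 0.002}]' > m.json && python3 nudge.py m.json >/dev/null; python3 pd.py
```

```text
togo [0.0001 0.0001 0.0025] dyaw -0.0001 F [-1.2 -0.1  1.7] w 0.5338833603461749
togo [-0.0002  0.0005 -0.0001] dyaw -0.0001 F [0.  0.4 2.1] w 0.5386659527779767
```

```bash
echo '[{"z": 0.0004},{"z": 0.0008},{"z": 0.0008},{"z": 0.0008}]' > m.json && python3 nudge.py m.json >/dev/null; python3 pd.py
```

```text
togo [-0.0002  0.0004 -0.0001] dyaw -0.0001 F [ 2.2 -2.4 -6.7] w 0.5365157072966117
```

It's down: the vertical force flipped from +2 to −7 N at the expected height. Now release and retreat.

```bash
echo '[{"z": -0.0005},{"z": -0.0005},{"z": -0.0005},{"z": -0.0005},{"z": -0.0005},{"z": -0.0005},{"z": -0.0005},{"z": -0.01},{"z": -0.03},{"z": -0.06},{"z": -0.1},{"x": -0.03,"z": -0.14},{"x": -0.06,"z": -0.16},{"x": -0.06,"z": -0.16},{"x": -0.06,"z": -0.16}]' > m.json && python3 nudge.py m.json 1
python3 - <<'E'
from station import ctrl
from m import *
snap(ctrl,"wrist","wA"); snap(ctrl,"top","tA"); c=load("wA"); cc,s=np.cos(.1607),np.sin(.1607)
for f,z in((brown,.036),(brass,.036),(blue,.014)):
    Q,_=quad(f(hsv("wA")),proj(c,[.5592,-.2421,z])[0]); d=atz(c,Q,z)[:,:2]-[.5592,-.2421]; print(f.__name__,(d@np.array([[cc,-s],[s,cc]])).round(4).tolist())
cv2.imwrite("pics/fin.png",np.hstack([cv2.resize(cv2.imread(f"pics/{t}.png"),(400,300)) for t in("wA","tA")]))
E
```

```text
t: 24.55
position: [0.5685, -0.3018, 0.1848]
orientation: [0.001, 0.649, 0.761, 0.0]
contact_force: [-0.1, -0.2, 0.1]
gripper_width: 0.999
grasp_force: 0.0
brown [[-0.0256, 0.0592], [0.0223, 0.0593], [0.022, -0.0586], [-0.0253, -0.0585]]
brass [[-0.0183, 0.0482], [0.0146, 0.0482], [0.0161, -0.047], [-0.0183, -0.047]]
blue [[-0.0445, -0.079], [-0.0441, 0.0786], [0.0439, 0.0786], [0.0433, -0.079]]
```

View pics/fin.png

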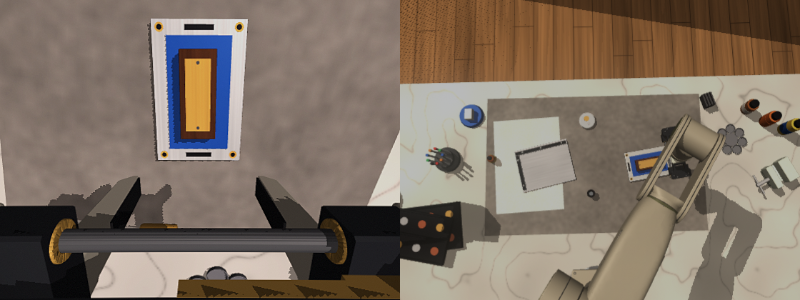

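The plinth lies flat on the pad, about 1.5 mm from centre (near the 2 mm calibration limit) and parallel to it. The bystanders are where they were and the gripper is clear. Handing in.

```bash
python3 -c "
from station import ctrl
print(ctrl.hand_in())"
```

```text
the job is handed in; nothing more can be done
None
```

The plinth was slid flush into the corner, lifted by its long sides, and set down flat on the blue pad about 1.5 mm from centre and parallel to its long side; the job was handed in at about 25 s, with no verdict returned.

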